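# Check the hand brake of the panel trolley

## Robot

A 6-joint arm with a two-finger parallel gripper is mounted at the origin on the work surface. World frame = base frame: x ahead of the robot, y to its left, z up, the work surface at z = 0. Lengths are in m, angles in rad, forces in N, time in s.
With the tool pointing down it reaches from about 0.275 to 0.75 m from the base axis. Payload 10.2 kg.
Tool frame: the origin (TCP) lies on the centre line of the jaws, within the pads' length; the fingertips stand 14 mm ahead of it and the grasp point (between the pads) lies 5 mm behind it; y points along the fingers, x is the direction in which the jaws open and shut, and the axes are right-handed (so a half turn about y gives the same grasp; the last joint's range is limited). The gripper opens to 88 mm and grips with 3 to 60 N. Pads are 18 mm wide; open, the fingers measure 123 mm over their backs; the gripper's body (75 mm by 187 mm) begins 45 mm behind the grasp point.
Start: joints at [-1.495, 0.313, 1.498, -0, 1.331, -0.223], TCP at [0.155, -0.502, 0.253] pointing down, gripper open.
Joint ranges: [-2.94, 2.94], [-0.97, 2.17], [0.19, 2.56], [-1.23, 4.37], [0.02, 3.11], [-2.88, 2.88]. Speed limits (rad/s): [2.39, 2.39, 3.01, 3.14, 3.14, 3.14].

## Interface

Orientations are given as a rotation vector (axis times angle).
In Python, from workcell import state, camera, hand_in gives the robot as it stands. The module is installed in compiled form; this text tells all that it offers.
- The arm moves only by the tool play_rows, never from a script. Its arguments are lists of equal length, an entry for each row: "rotation": the turn, a rotation vector about the tool's x, y, z in degrees, a list of three; "offset": the shift along the tool's x, y, z in mm, a list of three; "hand": the opening, from -1 (shut) to 1 (fully open), so that 0 is half open. A call has 1 to 5 rows; each row is the pose to reach, as a shift and turn from the pose commanded when the call began, along the tool's axes at that moment; what a row does not reach only later rows make up. A row lasts 1/10 s, in which the tool goes at most 50 mm and 8.59 degrees, less where a joint would pass 70% of its speed; a pose out of reach is approached as far as the arm can. A call with a gripper value outside its range is refused whole. The fingers move at their own pace and stop on an object; "squeeze" is the grip in N (left out, the last holds). Time passes only in rows, so rows that repeat a pose let the fingers close. It gives the time, the measured TCP pose, the force and the opening at its end, in the units of the state.
- state(): the state, without advancing time (a new reading comes with each control period).
- camera(name): name is "side" or "top" or "wrist"; returns a dict with "image" (480x640x3 uint8, red, green, blue), "mtx" (3x3 intrinsics, pixels), "extrinsics" (4x4, takes a point from world to camera coordinates). Camera axes: x right, y down, z forward; pixel columns grow to the right and rows downward; lengths in m; the calibration is good to about 2 mm. A picture is of the moment at which its call begins. There is no depth.
- hand_in(): hands the job in, once; it reports no verdict.
The state is a dict: "clock": time; "joint_positions": joint angles; "qd": joint speeds; "tau": joint torques, N m; "position": TCP position; "orientation": TCP orientation; "contact_force": force on the tool from outside, world axes, zero at the start; "ft_torque": the same for the moment, N m; "width": finger opening in m.
Only numpy, scipy, OpenCV 4.12 (cv2) and the standard library are available. Lean on these libraries where they do the work, as an engineer would, in place of code of your own. Each camera call takes 0.05 s, during which the arm holds its last target. There are 200 camera calls.

## Task

Check the hand brake of the panel trolley parked at the bench: put the outside of the fingers against the far side of the long brake lever and press it in towards the push bar until it stops firmly, short of the bar, and let it out again all the way so that the brake settles; then press it in to its stop a second time and keep it there, finishing while still holding it in, so that I can look at the gap. Push on the lever only, firmly but without forcing it: do not pinch or grip it, do not push on the bar, leave the short height-release lever alone and do not move the things on the bench.

Things in the scene. Friction and masses are not known exactly. Their poses are not given: they have to be found in the camera images.
- brake (a joint): the brake lever's angle, rad: 0 = let out (rest), grows as the lever is pressed in towards the bar, firm stop at 0.36. It turns about an upright pin. The spring sends it back to 0 when let go; pressed at brake_face it takes about 3.5 N to start and 7 N to reach the stop.
- brake_face (a point): point on the far face of the brake lever's blade (side away from bar and robot), 85 mm from its pivot pin, at mid-height; moves with the lever, about 30 mm from rest to stop. x axis points square out of that face, away from the bar (press along -x), y along the blade to its free end, z up. Blade: level aluminium bar 10 mm thick, 16 mm high. Clear air 150 mm beyond the face and 60 mm below it.
- brake_tip (a point): centre of the 20 mm ball at the free end of the brake lever, 110 mm from the pivot pin. At rest the lever slants away from the bar by 0.38 rad; at its stop it is nearly parallel to the bar, with about 20 mm of air left before the rubber grip.
- release_tip (a point): free end of the other, short lever (60 mm) at the right-hand end of the bar, which frees the height lock of the handle; to be left alone
- height_release (a joint): angle of that short lever, rad: 0 = let out, 0.36 = pressed in
- bar: the trolley's push bar with rubber grips and lever brackets; fixed. Level grey tube 380 mm long, 28 mm thick (grips 34, flanges 39). Origin mid-bar on its axis, 180 to 240 mm above the bench; y along the bar to the robot's left, x level, away from the robot. Both levers lie level on its far (+x) side: brake pin at x 40, y 60 mm, blade to +y; short lever's pin at x 40, y -60 mm, blade to -y.
- jar0: pigment jar, 60 mm wide, 80 mm high, standing on the bench; origin under its centre
- jar1: pigment jar, 66 mm wide, 90 mm high; origin under its centre
- jar2: pigment jar, 60 mm wide, 80 mm high; origin under its centre
- spray_bottle: white bottle, 62 mm wide, 170 mm high, standing; origin under its centre
- mallet: round wooden mallet lying down, head 60 mm thick, handle along its -x, 270 mm long over all; origin on the bench under the rear face of the head
- spatula: spatula 280 mm long lying along its x, handle to -x, origin under its middle
- brush: flat brush 170 mm long lying along its x, handle to -x, origin under its middle
- plaster_tile: flat plaster tile 110 x 110 x 22 mm lying down; origin under its centre

How it is judged:
By the outcome, as a careful person would: the job done as asked, in the order asked, and still so for the second after the job is handed in, while the arm keeps its last pose, push and grip.
It also fails if it takes over 42 s, if anything falls off the work surface, if the arm or the gripper's body presses on something with over 40 N, if the wrist force passes 120 N, or if a joint passes its speed limit or range.

## Working session

There is one attempt and no reset: what is moved stays moved. The work goes in short steps, Python scripts to look and compute and a tool call to move; the robot and the scene stay as the last step left them, time stands still between calls to the robot, and variables do not carry over. Pictures are saved under pics/ and viewed, about 8 in all and at most 12, crops included, and the job is handed in when it is done.

Besides the shell and the picture viewer there is one more tool, called after "Request:" in YAML: its name, and indented under it one key for each argument. play_rows: Moves the arm, as the interface text tells. Its arguments: {"type":"object","properties":{"rotation":{"type":"array"},"offset":{"type":"array"},"hand":{"type":"array"},"squeeze":{"type":"number"}},"required":["rotation","offset","hand"]}

```bash
mkdir -p pics; cat > h.py <<'E'
import numpy as np, cv2
from workcell import state, camera, hand_in
from scipy.spatial.transform import Rotation as R
def snap(n,f):
    c=camera(n); cv2.imwrite('pics/'+f,c['image'][:,:,::-1]); np.savez('pics/'+f[:-4],K=c['mtx'],E=c['extrinsics']); return c
def ray(f,u,v):
    d=np.load('pics/'+f+'.npz'); E=d['E']; r=E[:3,:3].T@np.linalg.inv(d['K'])@[u,v,1]; o=-E[:3,:3].T@E[:3,3]; return o,r/np.linalg.norm(r)
def atz(f,u,v,z):
    o,r=ray(f,u,v); return o+r*(z-o[2])/r[2]
def tri(a,b):
    (o1,r1),(o2,r2)=ray(*a),ray(*b); A=np.c_[r1,-r2]; t=np.linalg.lstsq(A,o2-o1,rcond=None)[0]
    p,q=o1+r1*t[0],o2+r2*t[1]; return (p+q)/2,np.linalg.norm(p-q)
def proj(f,p):
    d=np.load('pics/'+f+'.npz'); x=d['K']@(d['E'][:3,:3]@p+d['E'][:3,3]); return x[:2]/x[2]
E
python3 -c "
from h import *
snap('side','s0.png');snap('top','t0.png')
s=state();print(s); print(R.from_rotvec(s['orientation']).as_matrix().round(3))
for f in('s0','t0'):print(ray(f,320,240))"
```

```text
{'clock': 0.1, 'joint_positions': array([-1.49542289e+00,  3.13365985e-01,  1.49833917e+00, -5.92057235e-06,
        1.33101168e+00, -2.23373102e-01]), 'qd': array([-5.81976048e-04, -2.65626572e-03, -1.98289635e-03,  8.44435280e-04,
       -4.96809228e-05,  4.16988111e-04]), 'tau': array([ 2.50678910e-03, -4.02810037e+01, -2.52641344e+01,  6.95418147e-02,
        3.42212047e-02, -6.39395762e-05]), 'position': array([ 0.15450426, -0.50153895,  0.25224091]), 'orientation': array([-1.33497205,  0.98685225, -0.98562639]), 'contact_force': array([-0.90587382, -0.20231725, -0.44084295]), 'ft_torque': array([0.01777551, 0.00936501, 0.02095431]), 'width': 0.08812999590898289}
[[ 0.294 -0.     0.956]
 [-0.956  0.001  0.294]
 [-0.001 -1.     0.   ]]
(array([0.41084598, 0.96586589, 1.08422465]), array([ 0.02119138, -0.72691486, -0.68640055]))
(array([ 0.35333266, -0.0315176 ,  1.45785276]), array([ 0.0565147 , -0.01048359, -0.99834672]))
```

View pics/s0.png

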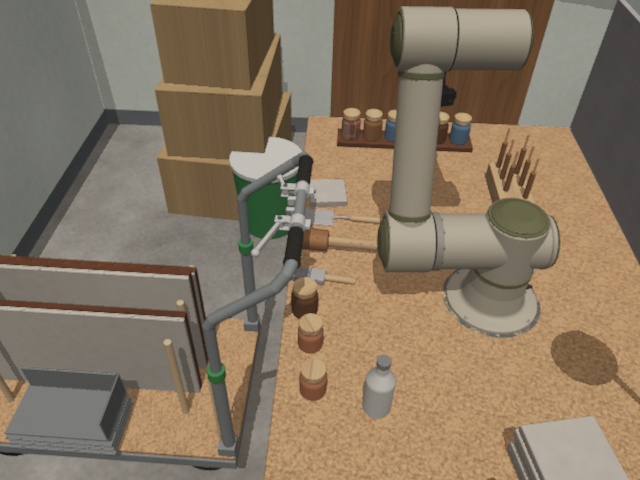

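View pics/t0.png

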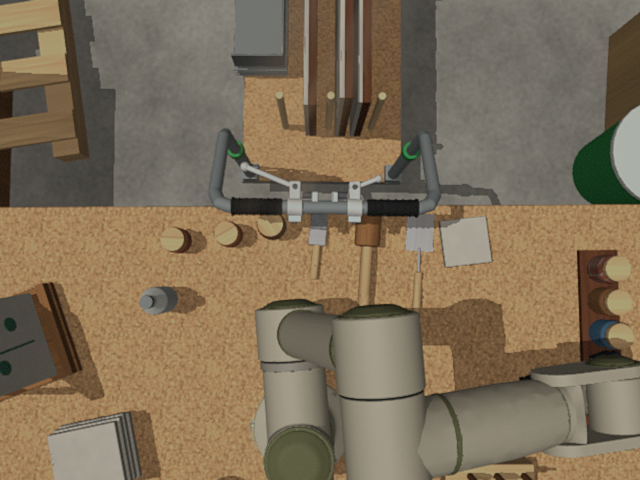

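The side picture shows the bar from about (303,165) to (292,260), with the brake lever's ball near (257,250). In the top picture the brake lever runs from its pivot at about (295,188) to its ball at about (245,168), and the short lever is on the right at (380,180).

```bash
python3 -c "
import cv2,numpy as np
a=cv2.imread('pics/t0.png')[140:235,205:445];b=cv2.imread('pics/s0.png')[145:275,230:330]
a=cv2.resize(a,None,fx=3.2,fy=3.2,interpolation=2)
cv2.imwrite('pics/c1.png',a)
b=cv2.resize(b,None,fx=4.5,fy=4.5,interpolation=2);cv2.imwrite('pics/c2.png',b)"
```

```text
(no output)
```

View pics/c1.png

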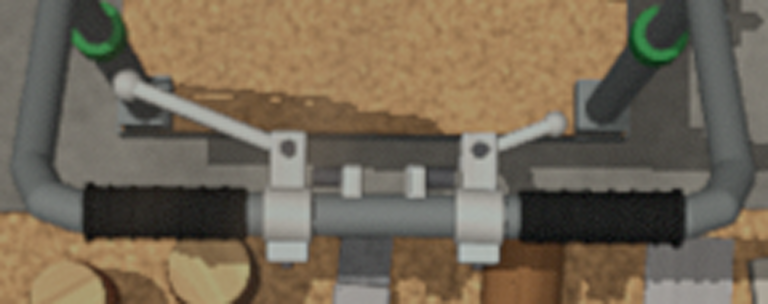

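View pics/c2.png

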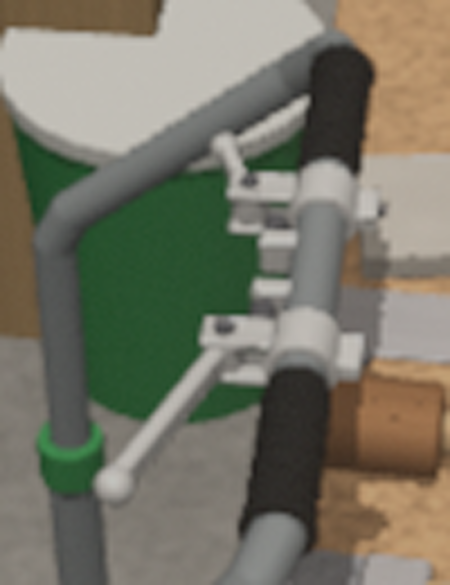

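The crops give the following full-image pixels:

| Point | Top | Side |
|---|---|---|
| Ball | (244.7,166.6) | (255.6,252.6) |
| Brake pin | (295,186.6) | (280,217.4) |
| Short lever's pin | (355,186.6) | (285.6,185.2) |

In the top view the bar axis lies at row ~207.

```bash
python3 -c "
from h import *
b,e=tri(('t0',244.7,166.6),('s0',255.6,252.6));print('ball',b,e)
p,e=tri(('t0',295,186.6),('s0',280,217.4));print('pin',p,e)
q,e=tri(('t0',355,186.6),('s0',285.6,185.2));print('pin2',q,e)
print(np.linalg.norm(b-p),np.linalg.norm(p-q),(p-q)/.12)
z=b[2]
print('bar L,R',atz('t0',231.3,206.6,z),atz('t0',419,207.2,z))
"
```

```text
ball [0.57355104 0.107917   0.22740578] 0.0008820344269645886
pin [0.53042259 0.00531181 0.24154123] 0.0015109656973106836
pin2 [ 0.5295004  -0.11509613  0.24074171] 0.00044131290312694825
0.11219492223901452 0.12041411837131741 [0.00768491 1.00339944 0.00666269]
bar L,R [0.49145812 0.1347249  0.22740578] [ 0.48863687 -0.24525093  0.22740578]
```

```bash
cat >> h.py <<'E'
def go(p,yaw):
    s=state(); M=R.from_rotvec(s['orientation']); c,n=np.cos(yaw),np.sin(yaw)
    T=R.from_matrix(np.array([[c,0,-n],[n,0,c],[0,-1,0]]))
    print('offset mm',(M.inv().apply(np.array(p)-s['position'])*1000).round(1),'rot deg',np.degrees((M.inv()*T).as_rotvec()).round(2))
E
python3 -c "
from h import *
print('frame bend',tri(('t0',224,133),('s0',212,322)))
go([.614,.073,.36],-.2)"
```

```text
frame bend (array([0.67725543, 0.17418852, 0.06503055]), np.float64(0.006692155872760524))
offset mm [-414.  -107.2  608.3] rot deg [-5.000e-02 -6.142e+01 -5.000e-02]
```

Request:
play_rows:
  rotation:
    - [0,0,0]
    - [0,0,0]
    - [0,0,0]
  offset:
    - [0,-50,0]
    - [0,-100,0]
    - [0,-108,0]
  hand: [-1,-1,-1]
  squeeze: 30

```text
clock: 0.4
position: [0.1547, -0.5025, 0.366]
orientation: [-1.343, 0.982, -0.992]
contact_force: [-0.0, -0.3, -0.1]
width: 0.0663
```

Request:
play_rows:
  rotation:
    - [0,-8,0]
    - [0,-16,0]
    - [0,-24,0]
    - [0,-32,0]
    - [0,-40,0]
  offset:
    - [-28,0,41]
    - [-56,0,82]
    - [-84,0,123]
    - [-112,0,164]
    - [-140,0,205]
  hand: [-1,-1,-1,-1,-1]

```text
clock: 0.9
position: [0.31, -0.3057, 0.3599]
orientation: [-1.524, 0.446, -0.445]
contact_force: [0.2, 0.7, -0.0]
width: 0.0264
```

```bash
python3 -c "
from h import *
print(state()['position'],state()['width']);go([.614,.073,.36],-.2)"
```

```text
[ 0.30995173 -0.3057326   0.35992224] 0.026435150471567664
offset mm [5.230e+01 1.000e-01 4.829e+02] rot deg [ -0.04 -21.12  -0.05]
```

Request:
play_rows:
  rotation:
    - [0,-4,0]
    - [0,-8,0]
    - [0,-12,0]
    - [0,-16,0]
    - [0,-21,0]
  offset:
    - [5,0,48]
    - [10,0,96]
    - [16,0,144]
    - [21,0,192]
    - [26,0,240]
  hand: [-1,-1,-1,-1,-1]

```text
clock: 1.4
position: [0.4622, -0.1182, 0.3599]
orientation: [-1.565, 0.161, -0.16]
contact_force: [0.7, -0.5, -0.5]
width: 0.0005
```

```bash
python3 -c "
from h import *
go([.614,.073,.36],-.2)"
```

```text
offset mm [ 1.099e+02 -1.000e-01  2.180e+02] rot deg [-0.01 -0.24 -0.06]
```

Request:
play_rows:
  rotation:
    - [0,0,0]
    - [0,0,0]
    - [0,0,0]
    - [0,0,0]
    - [0,0,0]
  offset:
    - [22,0,44]
    - [44,0,87]
    - [66,0,131]
    - [88,0,174]
    - [110,0,218]
  hand: [-1,-1,-1,-1,-1]

```text
clock: 1.9
position: [0.6147, 0.0724, 0.3596]
orientation: [-1.565, 0.164, -0.162]
contact_force: [0.5, -0.5, 1.7]
width: 0.0006
```

Request:
play_rows:
  rotation:
    - [0,0,0]
    - [0,0,0]
    - [0,0,0]
    - [0,0,0]
  offset:
    - [0,25,0]
    - [0,50,0]
    - [0,70,0]
    - [0,70,0]
  hand: [-1,-1,-1,-1]

```text
clock: 2.3
position: [0.6129, 0.0706, 0.287]
orientation: [-1.565, 0.168, -0.157]
contact_force: [0.7, 0.1, 0.3]
width: 0.0003
```

```bash
python3 -c "
from h import *
s=state();print(s['position'],s['contact_force']);go([.614,.073,.223],-.2)
snap('wrist','w1.png');snap('side','s1.png');snap('top','t1.png')
f=np.array([.5673,.082,.227]); 
a=cv2.imread('pics/s1.png')[120:300,190:390];b=cv2.imread('pics/t1.png')[110:290,200:400]
cv2.imwrite('pics/c3.png',cv2.resize(np.hstack([a,b]),None,fx=2,fy=2,interpolation=2))"
```

```text
[0.61293325 0.070644   0.28700605] [0.74682432 0.05133563 0.26136071]
offset mm [ 1.  64.   2.6] rot deg [ 0.05 -0.41 -0.39]
```

View pics/c3.png

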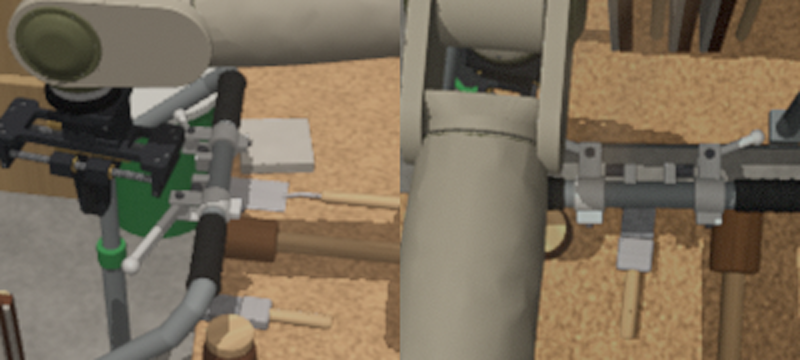

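View pics/w1.png

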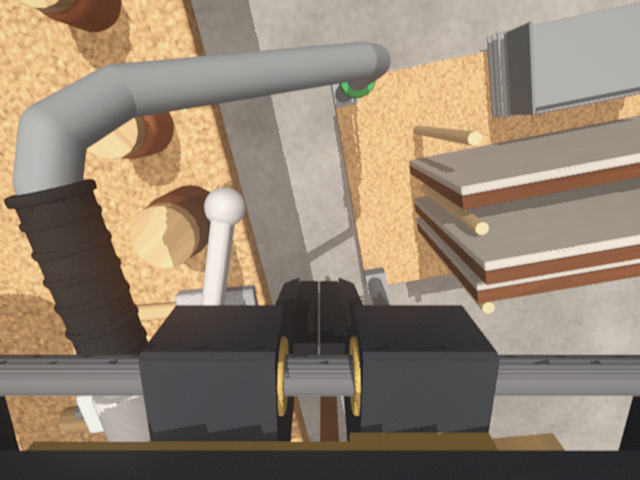

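The side crop shows the shut fingers hanging just beyond the lever. The wrist view has the ball at (224,207) and the fingers at (318,320), clear of the blade on its far side.

Request:
play_rows:
  rotation:
    - [0,0,0]
    - [0,0,0]
    - [0,0,0]
    - [0,0,0]
  offset:
    - [1,25,1]
    - [1,50,2]
    - [1,63,2]
    - [1,63,2]
  hand: [-1,-1,-1,-1]

```text
clock: 2.85
position: [0.615, 0.0722, 0.227]
orientation: [-1.565, 0.164, -0.162]
contact_force: [-0.1, -0.7, 0.2]
width: 0.0003
```

```bash
python3 -c "
from h import *
print(proj('w1',np.array([.5736,.1079,.2274])))
b,e=tri(('t0',244.7,166.6),('w1',224,207));print('ball',b,e)
s=state();print(s['position'],s['contact_force'])
p=np.array([.5304,.0053])
for a in (.39,.21,.03,-.02):
    f=p+.085*np.array([np.sin(a),np.cos(a)])+.005*np.array([np.cos(a),-np.sin(a)])
    y=-a; n=np.array([np.cos(a),-np.sin(a)])
    t=f+.0175*n; print(a,t); go([*t,.224],y)
"
```

```text
[229.41370603 206.28414172]
ball [0.57216275 0.1081071  0.23070972] 0.0013514593066814276
[0.61504025 0.07219306 0.22703966] [-0.14320142 -0.68178685  0.17446977]
0.39 [0.58352647 0.07536303]
offset mm [-31.5   3.1  -3.4] rot deg [ 0.02 10.46 -0.1 ]
0.21 [0.57012479 0.08374228]
offset mm [-46.3   3.1   2.1] rot deg [ 0.01  0.15 -0.1 ]
0.03 [0.55543949 0.08958685]
offset mm [-61.9   3.1   4.7] rot deg [  0.   -10.17  -0.1 ]
-0.02 [0.55119561 0.09073297]
offset mm [-66.3   3.2   5. ] rot deg [  0.   -13.03  -0.1 ]
```

Request:
play_rows:
  rotation:
    - [0,5,0]
    - [0,10,0]
    - [0,10,0]
    - [0,10,0]
  offset:
    - [-10,3,-2]
    - [-20,3,-3]
    - [-26,3,-3]
    - [-26,3,-3]
  hand: [-1,-1,-1,-1]

```text
clock: 3.25
position: [0.5893, 0.0748, 0.2262]
orientation: [-1.55, 0.296, -0.299]
contact_force: [0.4, -0.1, 0.2]
width: 0.0
```

Request:
play_rows:
  rotation:
    - [0,0,0]
    - [0,0,0]
    - [0,0,0]
    - [0,0,0]
  offset:
    - [-2,0,0]
    - [-4,0,0]
    - [-6,0,0]
    - [-6,0,0]
  hand: [-1,-1,-1,-1]

```text
clock: 3.65
position: [0.5836, 0.077, 0.2247]
orientation: [-1.55, 0.299, -0.299]
contact_force: [-0.0, -0.2, 0.0]
width: 0.0004
```

```bash
cat > tg.py <<'E'
from h import *
import sys
s=state();p=np.array([.5304,.0053]);print(s['clock'],s['position'],s['contact_force'],s['width'])
M=R.from_rotvec(s['orientation']).as_matrix();print('yaw',np.arctan2(M[1,0],M[0,0]),'F tool',(M.T@s['contact_force']).round(2))
for a in map(float,sys.argv[1:]):
    n=np.array([np.cos(a),-np.sin(a)]);t=p+.085*np.array([np.sin(a),np.cos(a)])+.0225*n
    print(a);go([*t,.224],-a)
E
python3 tg.py .39 .3 .21 .12 .03 0
```

```text
3.65 [0.58356993 0.07701185 0.22473466] [-0.0098395  -0.18521987  0.03328802] 0.00040763118969458224
yaw -0.38141786614687795 F tool [ 0.06 -0.03 -0.18]
0.39
offset mm [ 0.6  0.7 -1.5] rot deg [ 0.    0.49 -0.  ]
0.3
offset mm [-7.1  0.7  0.2] rot deg [ 0.   -4.66 -0.01]
0.21
offset mm [-15.    0.7   1.2] rot deg [ 0.   -9.82 -0.01]
0.12
offset mm [-22.9   0.7   1.6] rot deg [ 0.000e+00 -1.498e+01 -1.000e-02]
0.03
offset mm [-30.8   0.7   1.2] rot deg [ 0.000e+00 -2.013e+01 -1.000e-02]
0.0
offset mm [-33.4   0.7   0.9] rot deg [ 0.000e+00 -2.185e+01 -1.000e-02]
```

Request:
play_rows:
  rotation:
    - [0,-1,0]
    - [0,-2,0]
    - [0,-3,0]
    - [0,-5,0]
    - [0,-5,0]
  offset:
    - [-2,0,0]
    - [-4,0,0]
    - [-6,0,0]
    - [-7,0,0]
    - [-7,0,0]
  hand: [-1,-1,-1,-1,-1]

```text
clock: 4.15
position: [0.5774, 0.0798, 0.225]
orientation: [-1.558, 0.229, -0.231]
contact_force: [4.9, 1.5, -0.4]
width: 0.0009
```

```bash
python3 tg.py .21 .12 .03
```

```text
4.15 [0.57741415 0.07979245 0.22499318] [ 4.89426441  1.50208202 -0.44208141] 0.0009062554708551902
yaw -0.29278960739884835 F tool [4.25 0.45 2.85]
0.21
offset mm [-8.1  1.   1.7] rot deg [-0.04 -4.74  0.08]
0.12
offset mm [-16.    1.    2.7] rot deg [-0.04 -9.9   0.08]
0.03
offset mm [-23.9   1.    3. ] rot deg [ -0.04 -15.06   0.08]
```

Request:
play_rows:
  rotation:
    - [0,-2,0]
    - [0,-4,0]
    - [0,-6,0]
    - [0,-8,0]
    - [0,-10,0]
  offset:
    - [-3,0,1]
    - [-6,0,2]
    - [-9,0,2]
    - [-12,0,3]
    - [-15,0,3]
  hand: [-1,-1,-1,-1,-1]

```text
clock: 4.65
position: [0.5641, 0.0867, 0.225]
orientation: [-1.569, 0.091, -0.094]
contact_force: [6.6, 1.2, -0.4]
width: 0.0001
```

```bash
python3 tg.py .12 .03 -.03
```

```text
4.65 [0.56411349 0.08673717 0.2249996 ] [ 6.57248256  1.16667555 -0.4402224 ] 0.00010224619581355901
yaw -0.11834784003661745 F tool [6.39 0.45 1.93]
0.12
offset mm [-1.2  1.   0.1] rot deg [-0.01  0.09  0.11]
0.03
offset mm [-9.   1.   1.8] rot deg [-0.   -5.06  0.11]
-0.03
offset mm [-14.2   1.    2.5] rot deg [-0.   -8.5   0.11]
```

Request:
play_rows:
  rotation:
    - [0,-2,0]
    - [0,-3,0]
    - [0,-4,0]
    - [0,-5,0]
    - [0,-5,0]
  offset:
    - [-2,0,0]
    - [-4,0,1]
    - [-6,0,1]
    - [-8,0,1]
    - [-8,0,1]
  hand: [-1,-1,-1,-1,-1]

```text
clock: 5.15
position: [0.5563, 0.0892, 0.225]
orientation: [-1.57, 0.023, -0.027]
contact_force: [6.9, 2.8, -0.6]
width: 0.0007
```

Request:
play_rows:
  rotation:
    - [0,0,0]
    - [0,0,0]
    - [0,0,0]
  offset:
    - [-1,0,0]
    - [-1,0,0]
    - [-1,0,0]
  hand: [-1,-1,-1]

```text
clock: 5.45
position: [0.5555, 0.0892, 0.225]
orientation: [-1.57, 0.023, -0.027]
contact_force: [6.9, 3.7, 0.5]
width: 0.0006
```

```bash
python3 tg.py .03 0
```

```text
5.45 [0.55547391 0.08924244 0.22504918] [6.90967283 3.71497853 0.45411702] 0.0005572006985234861
yaw -0.03229383393678048 F tool [ 6.79 -0.43  3.94]
0.03
offset mm [-0.   1.   0.3] rot deg [-0.06 -0.13  0.14]
0.0
offset mm [-2.6  1.   1. ] rot deg [-0.06 -1.85  0.14]
```

Request:
play_rows:
  rotation:
    - [0,0,0]
    - [0,0,0]
    - [0,0,0]
  offset:
    - [-1,0,1]
    - [-1,0,1]
    - [-1,0,1]
  hand: [-1,-1,-1]

```text
clock: 5.75
position: [0.5548, 0.0894, 0.2251]
orientation: [-1.571, 0.023, -0.028]
contact_force: [8.8, -0.1, -1.3]
width: 0.0004
```

Request:
play_rows:
  rotation:
    - [0,0,0]
    - [0,0,0]
    - [0,0,0]
  offset:
    - [-1,0,0]
    - [-1,0,0]
    - [-1,0,0]
  hand: [-1,-1,-1]

```text
clock: 6.05
position: [0.5546, 0.0894, 0.2251]
orientation: [-1.571, 0.021, -0.03]
contact_force: [13.4, -0.2, -2.9]
width: 0.0001
```

The stop is reached: the force jumped to 13 N for 0.2 mm of travel, at the expected position. Now I let the lever out.

Request:
play_rows:
  rotation:
    - [0,4,0]
    - [0,8,0]
    - [0,12,0]
    - [0,16,0]
    - [0,20,0]
  offset:
    - [6,0,-1]
    - [12,0,-3]
    - [19,0,-6]
    - [28,0,-10]
    - [40,0,-14]
  hand: [-1,-1,-1,-1,-1]

```text
clock: 6.55
position: [0.5923, 0.0742, 0.2248]
orientation: [-1.55, 0.302, -0.301]
contact_force: [-0.5, -0.3, -0.1]
width: 0.0003
```

Request:
play_rows:
  rotation:
    - [0,0,0]
    - [0,0,0]
    - [0,0,0]
    - [0,0,0]
    - [0,0,0]
  offset:
    - [4,0,0]
    - [4,0,0]
    - [4,0,0]
    - [4,0,0]
    - [4,0,0]
  hand: [-1,-1,-1,-1,-1]

```text
clock: 7.05
position: [0.5958, 0.0732, 0.2249]
orientation: [-1.55, 0.299, -0.299]
contact_force: [-0.2, 0.2, -0.8]
width: 0.0006
```

Request:
play_rows:
  rotation:
    - [0,0,0]
    - [0,0,0]
    - [0,0,0]
    - [0,0,0]
    - [0,0,0]
  offset:
    - [0,0,0]
    - [0,0,0]
    - [0,0,0]
    - [0,0,0]
    - [0,0,0]
  hand: [-1,-1,-1,-1,-1]

```text
clock: 7.55
position: [0.5961, 0.073, 0.2247]
orientation: [-1.55, 0.3, -0.299]
contact_force: [0.4, 0.4, 0.7]
width: 0.0005
```

```bash
python3 -c "
from h import *
snap('wrist','w2.png');print(proj('w2',np.array([.573,.108,.229])))";python3 tg.py .39 .3 .03 0
```

```text
[222.00712574 259.80260812]
7.6 [0.59611038 0.07300288 0.22471687] [-0.66894894 -0.47194563  0.57883047] 0.0002743427529435092
yaw -0.3819022059805604 F tool [-0.44 -0.58 -0.69]
0.39
offset mm [-12.6   0.7  -2.5] rot deg [-0.    0.46 -0.  ]
0.3
offset mm [-20.3   0.7  -0.8] rot deg [-0.   -4.69 -0.  ]
0.03
offset mm [-43.9   0.7   0.2] rot deg [ -0.   -20.16  -0.  ]
0.0
offset mm [-46.5   0.7  -0.1] rot deg [ -0.   -21.88  -0.  ]
```

View pics/w2.png

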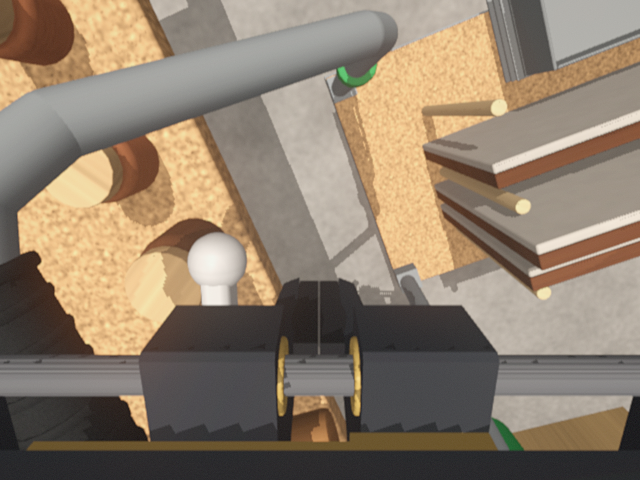

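The ball is at (217,260). The rest pose predicts (222,260), with the same small bias as before the first press, so the lever is fully out and free of the fingers. Now the second press.

Request:
play_rows:
  rotation:
    - [0,0,0]
    - [0,0,0]
    - [0,-2,0]
    - [0,-4,0]
    - [0,-6,0]
  offset:
    - [-5,0,0]
    - [-10,0,0]
    - [-14,0,0]
    - [-17,0,0]
    - [-20,0,0]
  hand: [-1,-1,-1,-1,-1]

```text
clock: 8.1
position: [0.5778, 0.0809, 0.2251]
orientation: [-1.559, 0.214, -0.218]
contact_force: [5.7, 1.6, -0.5]
width: 0.0007
```

Request:
play_rows:
  rotation:
    - [0,-2,0]
    - [0,-4,0]
    - [0,-6,0]
    - [0,-8,0]
    - [0,-10,0]
  offset:
    - [-3,0,1]
    - [-6,0,2]
    - [-9,0,2]
    - [-12,0,3]
    - [-15,0,3]
  hand: [-1,-1,-1,-1,-1]

```text
clock: 8.6
position: [0.5644, 0.0878, 0.2252]
orientation: [-1.569, 0.077, -0.082]
contact_force: [5.9, 3.1, -1.1]
width: 0.0002
```

```bash
python3 tg.py .03;python3 -c "
from h import *
go([.5546,.0896,.225],-.03)"
```

```text
8.6 [0.56440984 0.08780468 0.22515958] [ 5.9119543   3.07733748 -1.09305288] 0.0001747709123576644
yaw -0.10117049785056077 F tool [5.57 1.11 3.66]
0.03
offset mm [-9.1  1.1  0.9] rot deg [-0.03 -4.08  0.18]
offset mm [-9.9  0.1  0.8] rot deg [-0.03 -4.08  0.18]
```

Request:
play_rows:
  rotation:
    - [0,-1,0]
    - [0,-2,0]
    - [0,-3,0]
    - [0,-4,0]
    - [0,-4,0]
  offset:
    - [-3,0,1]
    - [-5,0,1]
    - [-7,0,2]
    - [-9,0,2]
    - [-9,0,2]
  hand: [-1,-1,-1,-1,-1]

```text
clock: 9.1
position: [0.5557, 0.0904, 0.2251]
orientation: [-1.571, 0.023, -0.028]
contact_force: [5.8, -0.8, -1.5]
width: 0.0002
```

Request:
play_rows:
  rotation:
    - [0,0,0]
    - [0,0,0]
    - [0,0,0]
  offset:
    - [-1,0,0]
    - [-1,0,0]
    - [-1,0,0]
  hand: [-1,-1,-1]

```text
clock: 9.4
position: [0.5549, 0.0904, 0.2251]
orientation: [-1.571, 0.023, -0.029]
contact_force: [6.7, -0.0, -0.4]
width: 0.0003
```

Request:
play_rows:
  rotation:
    - [0,0,0]
    - [0,0,0]
    - [0,0,0]
  offset:
    - [-1,0,0]
    - [-1,0,0]
    - [-1,0,0]
  hand: [-1,-1,-1]

```text
clock: 9.7
position: [0.5547, 0.0905, 0.2252]
orientation: [-1.57, 0.021, -0.03]
contact_force: [11.8, -0.5, -3.1]
width: 0.0002
```

Request:
play_rows:
  rotation:
    - [0,0,0]
    - [0,0,0]
    - [0,0,0]
    - [0,0,0]
    - [0,0,0]
  offset:
    - [-0.5,0,0]
    - [-0.5,0,0]
    - [-0.5,0,0]
    - [-0.5,0,0]
    - [-0.5,0,0]
  hand: [-1,-1,-1,-1,-1]

```text
clock: 10.2
position: [0.5546, 0.0905, 0.2253]
orientation: [-1.57, 0.021, -0.032]
contact_force: [14.5, 0.7, -4.1]
width: 0.0004
```

```bash
python3 tg.py .03; python3 -c "
from h import *
snap('wrist','w3.png');snap('side','s3.png')
a=cv2.imread('pics/s3.png')[130:290,200:360];b=cv2.imread('pics/w3.png')[:,:480]
cv2.imwrite('pics/c4.png',np.hstack([cv2.resize(a,(400,400),interpolation=2),cv2.resize(b,(400,400))]))
for f in ('w3',):
  for a in (.03,.39): print(proj(f,np.array([.5304+.11*np.sin(a),.0053+.11*np.cos(a),.229])))"
```

```text
10.2 [0.55455995 0.09046317 0.22525881] [14.50028147  0.6984332  -4.06915196] 0.0003790851798661043
yaw -0.03314108059009006 F tool [14.44  4.17  1.18]
0.03
offset mm [ 0.9  1.3 -0.8] rot deg [-0.02 -0.18  0.4 ]
[259.8390134  259.56020682]
[369.73296506 277.45300872]
```

View pics/c4.png

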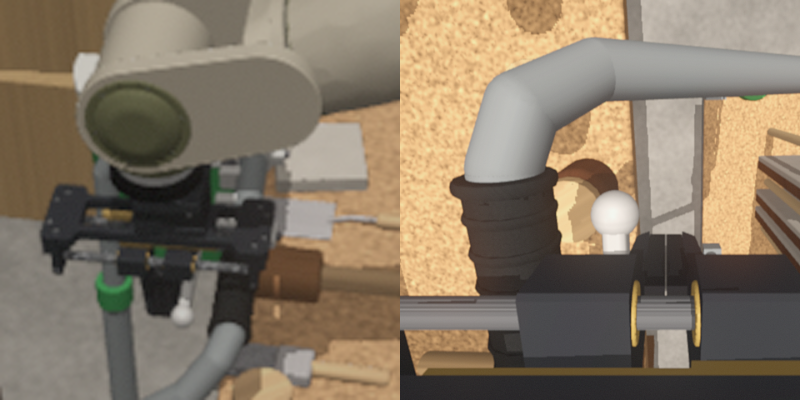

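The wrist view puts the ball at about (258,257), against (260,260) predicted for the stop. There is clear air to the grip, and the force holds at 14.5 N.

```bash
python3 -c "
from h import *
print(hand_in())"
```

```text
the job is handed in; nothing more can be done
None
```

I pressed the brake lever in to its stop, let it out fully, then pressed it in a second time. The job is handed in with the arm still holding the lever there. I used the outside of the shut fingers on the lever's far side and did not grip it.

- **First press:** the lever stopped firmly, with the force rising from about 9 to 13 N over the last 0.2 mm.
- **Let out:** I backed the fingers about 12 mm off the lever for about 1 s. In the wrist picture the ball was back at its rest position, within about 5 px (the same offset as before the first press), and no contact force remained.
- **Second press, held:** the fingers ended at the same place as the first time, x = 0.5546 m, pressing with about 14.5 N. The ball was within about 3 px of its predicted stop position. By calculation there is about 20 mm of air left before the grip.
- **Side force:** at the stop there was also a vertical force of about 4 N on the fingers. I put that down to friction on the blade and did not check further.
- **Other things:** the planned path kept the gripper about 28 mm above the bar and away from the short lever and the bench items. I did not compare the bench before and after. The job took 10.2 s of robot time.

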